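# Clamp the vial rack on the rack shaker

## Robot

A 6-joint arm with a two-finger parallel gripper is mounted at the origin on a cart in front of the work surface, level with it; the furniture and walls round the work are solid. World frame = base frame: x ahead of the robot, y to its left, z up, the work surface at z = 0. Lengths are in m, angles in rad, forces in N, time in s.
With the tool pointing down it reaches from about 0.375 to 0.9 m from the base axis. Payload 3.1 kg.
Tool frame: the origin (TCP) lies at the very end of the fingers, on their centre line; the grasp point (between the pads) lies 19 mm behind it; z points along the fingers, y is the line along which they close (so a half turn about z gives the same grasp; the last joint's range is limited). The gripper opens to 87 mm and grips with 3 to 60 N. Pads are 19 mm wide; open, the fingers measure 117 mm over their backs; the gripper's body (75 mm by 190 mm) begins 51 mm behind the grasp point.
Start: joints at [1, 0.527, 1.433, -0, 1.181, -0.178], TCP at [0.239, 0.578, 0.223] pointing down, gripper open.
Joint ranges: [-3.08, 3.08], [-0.75, 2.2], [0.22, 2.44], [-1.43, 4.57], [0, 2.65], [-2.85, 2.85]. Speed limits (rad/s): [2.79, 2.79, 3.14, 3.14, 3.14, 3.14].

## Interface

Orientations are given as a unit quaternion [x, y, z, w].
In Python, from rig import robot gives the robot as it stands. The module is installed in compiled form; this text tells all that it offers.
- The arm moves only by the tool servo_tool, never from a script. Its argument "rows" is one flat list of numbers, 5 for each row, row after row: the closure, from -1 (fully open) to 1 (shut), so that 0 is half open, then the shift along the tool's x, y, z in m, then the turn about the tool's z in degrees. A call has 1 to 5 rows; each row shifts and turns the commanded pose from where the row before left it, along the tool's axes as they then stand; what a row does not reach is not made up. A row lasts 1/12 s, in which the tool goes at most 41.7 mm and 7.16 degrees, less where a joint would pass 70% of its speed; a pose out of reach is approached as far as the arm can. A call with a gripper value outside its range is refused whole. The fingers move at their own pace and stop on an object; "newtons" is the grip in N (left out, the last holds). Time passes only in rows, so rows that do not move let the fingers close. It gives the time, the measured TCP pose, the force, the opening and the grip force at its end, in the units of the state.
- robot.get_obs(): the state, without advancing time (a new reading comes with each control period).
- robot.camera(name): name is "side" or "top" or "wrist"; returns a dict with "pixels" (480x640x3 uint8, red, green, blue), "intrinsics" (3x3 intrinsics, pixels), "rvec" (rotation vector, rad) and "tvec" (3), from world to camera coordinates, as OpenCV has them; the wrist camera has in their place "mount" (4x4, takes a point from camera to tool coordinates, whose origin is the TCP and whose axes are the flange's). Camera axes: x right, y down, z forward; pixel columns grow to the right and rows downward; lengths in m; the calibration is good to about 2 mm. A picture is of the moment at which its call begins: read the wrist's pose just before it. There is no depth.
- robot.hand_in(): hands the job in; it is judged then, once.
Trained networks look in a picture, given as the dict that the camera call returned (one of the last four; its "shot" number tells which), for a name from the list of things; names that differ only in an ending like _2 or _b are one class to them, and where a whole thing is asked for, a point or a joint stands for the part that bears it (a point fixed in the world has none). Each returns a list of dicts, best first, with "score" (0 to 1); they miss things now and then, are a little off and sometimes report something else, mostly with a low value. They report only what shows in the picture. A call takes as long as a camera call.
- robot.spot_in(picture, query): "at" ([x, y, z] in m, in world coordinates, good to about 4 mm: the middle of the surface that is visible of it).
- robot.outline_of(picture, query): "region" (480x640 bool, what is visible of it).
- robot.place_of(picture, query): "at" ([x, y, z] in m, in world coordinates, good to about 4 mm: a listed point, or the origin of a listed thing).
The state is a dict: "time": time; "q": joint angles; "joint_velocities": joint speeds; "joint_torque": joint torques, N m; "position": TCP position; "tool_rot": TCP orientation; "ft_force": force on the tool from outside, world axes, zero at the start; "moment": the same for the moment, N m; "grip_width": finger opening in m; "grip_force": force on a finger pad.
Only numpy, scipy, OpenCV 4.12 (cv2) and the standard library are available. Lean on these libraries where they do the work, as an engineer would, in place of code of your own. Each camera call takes 0.05 s, during which the arm holds its last target. There are 200 camera calls.

## Task

The rack of vials stands on the shaker, but its hold-down is still open. With a finger, push the padded steel strap over the rack until its pad lies on the vial caps, then push the red cam lever outwards, away from the rack, and down as far as it goes, so that the rack is clamped for shaking. Push lightly and pinch nothing; do not touch the rack or its vials, do not lift or shift the rack, leave the two bottles and the beaker alone, and finish clear of everything.

Things in the scene. Friction and masses are not known exactly. Their poses are not given: they have to be found in the camera images.
- shaker: White bench shaker fixed to the worktop, housing 182 x 176 mm, aluminium tray 192 x 156 mm, its top 60 mm above the worktop. Origin: centre of the underside. Its x runs along the rack, away from its front panel (knob, dark window); y from the cam lever towards the strap hinge; z up. Turned by -0.35 to 0.25 rad. Strap, lever, hinge and pivot lie in its plane x = 0.
- strap_hinge (a point): Axis of the strap's hinge, on a bracket beside the rack: x 0, y +55, z +114 mm in the shaker's frame; the axis runs along the shaker's x. The hinge is stiff (0.09 N m): the strap stays where it is left.
- strap_end (a point): Cross pin (brass roller, 8 mm) in the strap's forked free end, 95 mm from the hinge axis. The strap is a steel plate 30 mm wide (along the shaker's x), 4 mm thick, on the line from hinge to pin. On its rack side a sprung foam pad, 60 x 38 mm, reaches 19 mm from the strap's middle plane, 43 to 81 mm from the hinge. The back is flat, with a dark rubber finger patch 24 to 68 mm from the hinge.
- strap (a joint): Angle of the strap about its hinge, rad. 0: straight up; negative: leaning back from the rack, towards the shaker's +y (starts at -0.30 to -0.05); grows as the strap swings over the rack, towards -y. About 1.535: the pad rests on the caps; about 1.57 (level): clamped.
- lever_pivot (a point): Axis of the cam lever: x 0, y -52.5, z +133.3 mm in the shaker's frame, between two cheeks 27 mm wide over all; it runs along the shaker's x. The lever is stiff (0.08 N m: about 2 N at the grip, a little more over the last 40 degrees) and stays where it is left. If the lever goes down first, its cam is in the way of the strap's pin.
- lever_tip (a point): End of the cam lever's red handle, on its centre line, 65 mm from the pivot. The red grip, 12 to 15 mm thick, covers the last 36 mm; below it is an 11 x 9 mm steel stem.
- cam_lever (a joint): Angle of the cam lever about its pivot, rad. 0: straight up; it starts open, leaning 0.17 to 0.35 away from the rack, and grows as the handle swings outwards and down (towards the shaker's -y). 1.57: level; 1.745: home against its stop, 10 degrees below level, where the cam holds the strap's cross pin down.
- rack: Blue vial rack, 175 mm long, 62 mm wide, 39 mm high with its vials (red, blue and black caps), loose on the shaker's tray between low steel rails, its length along the shaker's x. Origin: centre of its underside, 60 mm above the worktop.
- bottle_blue: Bystander: clear 100 mL bottle with blue cap, diameter 56, height 108 mm, standing on the worktop left of the shaker. Origin: centre of its underside.
- bottle_brown: Bystander: amber bottle with black cap, diameter 60, height 122 mm, standing on the worktop right of the shaker. Origin: centre of its underside.
- beaker: Bystander: small clear beaker, diameter 45, height 56 mm, standing on the worktop right of the shaker, nearer to the robot. Origin: centre of its underside.

How it is judged:
By the outcome, as a careful person would: the job done as asked, in the order asked, and still so for the second after the job is handed in, with the robot touching nothing.
It also fails if it takes over 64 s, if anything falls off the work surface, if the arm or the gripper's body presses on something with over 40 N, if the wrist force passes 120 N, or if a joint passes its speed limit or range.

## Working session

There is one attempt and no reset: what is moved stays moved. The work goes in short steps, Python scripts to look and compute and a tool call to move; the robot and the scene stay as the last step left them, time stands still between calls to the robot, and variables do not carry over. Pictures are saved under pics/ and viewed, at most 10 in all, crops included, and the job is handed in when it is done.

Besides the shell and the picture viewer there is one more tool, called after "Request:" as a command line: name --argument value ..., lists and objects as JSON in quotes. servo_tool: Moves the arm, as the interface text tells. Its arguments: {"type":"object","properties":{"rows":{"type":"array","items":{"type":"number"}},"newtons":{"type":"number"}},"required":["rows"]}

```bash
mkdir -p pics
cat > h.py <<'E'
import numpy as np, cv2
from rig import robot
from scipy.spatial.transform import Rotation as R
def proj(c,P):
    return cv2.projectPoints(np.array(P,float).reshape(-1,1,3),c["rvec"],c["tvec"],c["intrinsics"],None)[0].reshape(-1,2)
def save(c,n): cv2.imwrite("pics/"+n,c["pixels"][:,:,::-1])
E
python3 - <<'E'
from h import *
o=robot.get_obs()
print({k:np.round(v,3).tolist() for k,v in o.items()})
print(R.from_quat(o["tool_rot"]).as_matrix().round(3))
for n in ("top","side"):
    c=robot.camera(n); save(c,n+"1.png")
    for q in ("shaker","strap_hinge","strap_end","lever_pivot","lever_tip","rack","bottle_blue","bottle_brown","beaker"):
        r=robot.place_of(c,q)[:1]
        print(n,q,[(np.round(d["at"],3).tolist(),round(d["score"],2)) for d in r])
E
```

```text
{'time': 0.0, 'q': [1.0, 0.528, 1.434, 0.0, 1.181, -0.178], 'joint_velocities': [-0.001, 0.0, 0.001, 0.001, -0.0, 0.001], 'joint_torque': [0.001, -44.004, -17.659, 0.063, 0.058, -0.0], 'position': [0.238, 0.577, 0.222], 'tool_rot': [0.195, 0.981, -0.001, -0.0], 'ft_force': [-0.162, -0.13, -0.648], 'moment': [0.011, -0.049, -0.005], 'grip_force': 0.0, 'grip_width': 0.087}
[[-0.924  0.382 -0.001]
 [ 0.382  0.924 -0.002]
 [ 0.    -0.002 -1.   ]]
top shaker [([0.506, 0.066, -0.002], 0.79)]
top strap_hinge [([0.507, 0.125, 0.116], 0.73)]
top strap_end []
top lever_pivot [([0.507, 0.016, 0.131], 0.75)]
top lever_tip [([0.506, -0.002, 0.195], 0.49)]
top rack [([0.508, 0.068, 0.059], 0.94)]
top bottle_blue [([0.529, 0.307, 0.001], 0.8)]
top bottle_brown [([0.473, -0.266, -0.001], 0.79)]
top beaker [([0.362, -0.211, -0.004], 0.82)]
side shaker [([0.507, 0.069, -0.002], 0.96)]
side strap_hinge [([0.507, 0.124, 0.122], 0.84)]
side strap_end [([0.505, 0.141, 0.206], 0.67)]
side lever_pivot [([0.503, 0.018, 0.13], 0.73)]
side lever_tip []
side rack [([0.514, 0.064, 0.062], 0.55)]
side bottle_blue [([0.53, 0.301, -0.0], 0.71)]
side bottle_brown []
side beaker [([0.358, -0.208, 0.003], 0.56)]
```

View pics/top1.png

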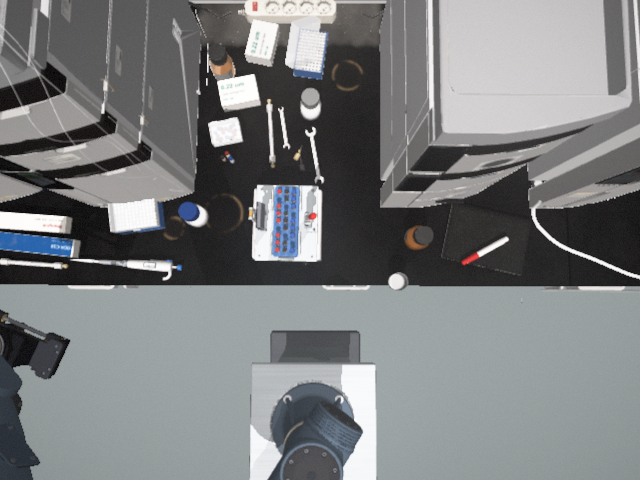

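View pics/side1.png

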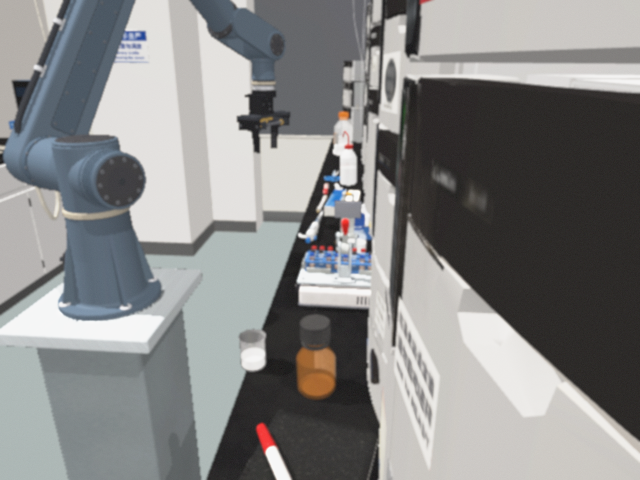

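The top view shows the shaker around pixel (287,222) almost unrotated, strap on the left (260,217), and lever on the right (312,216). The side view confirms the lever is upright at (346,235), with the bottle and beaker far from the path. I'll close the fingers and turn the tool so that y lies along the shaker's x.

Request:
servo_tool --rows '[1,0,0,0,6.75,1,0,0,0,6.75,1,0,0,0,6.75,1,0,0,0,6.75,1,0,0,0,6.75]' --newtons 5

```text
time: 1.42
position: [0.2386, 0.5776, 0.2225]
tool_rot: [0.474, 0.881, -0.0, -0.0]
ft_force: [-0.7, -0.2, -0.1]
grip_width: 0.0614
grip_force: 0.0
```

Request:
servo_tool --rows '[1,0,0,0,6.75,1,0,0,0,6.75,1,0,0,0,6.75,1,0,0,0,6.75,1,0,0,0,6.75]'

```text
time: 1.83
position: [0.2386, 0.5776, 0.2225]
tool_rot: [0.709, 0.705, -0.0, -0.0]
ft_force: [0.7, 0.3, 0.4]
grip_width: 0.0284
grip_force: 0.0
```

Run:
```python
from h import *
o=robot.get_obs()
print(o["position"],o["q"],o["grip_width"]);print(R.from_quat(o["tool_rot"]).as_matrix().round(3))
c=robot.camera("top")
K=c["intrinsics"];M=cv2.Rodrigues(c["rvec"])[0]
def bp(px,z):
    d=M.T@np.linalg.inv(K)@np.array([px[0],px[1],1]);C=-M.T@np.ravel(c["tvec"]);return C+d*(z-C[2])/d[2]
for q,z in (("rack",.09),("shaker",.06)):
    m=robot.outline_of(c,q)[0]["region"]
    v,u=np.nonzero(m); P=np.array([bp(p,z)[:2] for p in zip(u,v)],np.float32)
    print(q,cv2.minAreaRect(P), P.mean(0))
    x=P-P.mean(0);w,V=np.linalg.eigh(x.T@x);print(np.degrees(np.arctan(V[1,1]/V[0,1])))
```

```text
[0.2386023  0.57762081 0.22254639] [1.00050122e+00 5.27497955e-01 1.43271023e+00 1.66113987e-05
 1.18143700e+00 1.00546854e+00] 0.028406599853632346
[[ 0.005  1.    -0.   ]
 [ 1.    -0.005 -0.   ]
 [-0.    -0.    -1.   ]]
rack ((0.5068408250808716, 0.06961380690336227), (0.06401314586400986, 0.17396149039268494), 88.47708892822266) [0.5059974  0.06890962]
-1.1421976
shaker ((0.5044363737106323, 0.07298868149518967), (0.1850580871105194, 0.198480024933815), 89.04943084716797) [0.50330603 0.06733261]
77.82136
```

Request:
servo_tool --rows '[1,-0.036,0.01,-0.005,0.2,1,-0.036,0.01,-0.005,0.2,1,-0.036,0.01,-0.005,0.2,1,-0.036,0.01,-0.005,0.2,1,-0.036,0.01,-0.005,0.2]'

```text
time: 2.4
position: [0.2876, 0.3958, 0.2478]
tool_rot: [0.712, 0.703, 0.0, 0.0]
ft_force: [0.8, -0.2, -0.1]
grip_width: 0.0003
grip_force: 0.0
```

Request:
servo_tool --rows '[1,-0.03,0.025,0,0,1,-0.03,0.025,0,0,1,-0.03,0.025,0,0,1,-0.03,0.025,0,0,1,-0.03,0.025,0,0]'

```text
time: 2.82
position: [0.411, 0.2437, 0.248]
tool_rot: [0.712, 0.702, 0.0, 0.0]
ft_force: [1.4, 1.1, 0.1]
grip_width: 0.0007
grip_force: 0.0
```

Run:
```python
from h import *
for n in ("wrist","side","top"):
    o=robot.get_obs()
    c=robot.camera(n); save(c,n+"2.png")
    if n=="wrist": print(o["position"],np.round(c["mount"],3))
    for q in ("shaker","strap_hinge","strap_end","lever_pivot","lever_tip","rack"):
        r=robot.place_of(c,q)[:1]
        print(n,q,[(np.round(d["at"],3).tolist(),round(d["score"],2)) for d in r])
```

```text
[0.41098574 0.24371965 0.24797313] [[-0.    -0.969 -0.249  0.068]
 [ 1.    -0.    -0.001  0.002]
 [ 0.001 -0.249  0.969 -0.162]
 [ 0.     0.     0.     1.   ]]
wrist shaker []
wrist strap_hinge []
wrist strap_end []
wrist lever_pivot []
wrist lever_tip []
wrist rack []
side shaker [([0.509, 0.07, 0.0], 0.77)]
side strap_hinge [([0.507, 0.121, 0.121], 0.59)]
side strap_end [([0.508, 0.142, 0.205], 0.86)]
side lever_pivot [([0.506, 0.016, 0.13], 0.81)]
side lever_tip []
side rack []
top shaker [([0.505, 0.067, -0.001], 0.89)]
top strap_hinge [([0.509, 0.126, 0.118], 0.56)]
top strap_end [([0.508, 0.139, 0.21], 0.79)]
top lever_pivot [([0.503, 0.012, 0.132], 0.88)]
top lever_tip [([0.503, -0.002, 0.196], 0.64)]
top rack [([0.508, 0.068, 0.059], 0.61)]
```

View pics/wrist2.png

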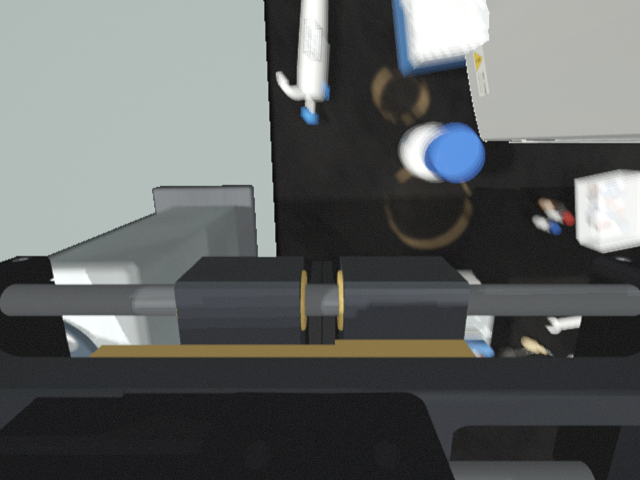

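The wrist camera looks towards +y (blue bottle cap at (455,152)) and doesn't see the shaker here, but the fixed views agree. I get the hinge at (0.5075, 0.1235, 0.114), the pivot at (0.5055, 0.016, 0.133), the strap at −0.18, the lever at 0.28, and yaw at about −0.015. Next I'll move behind the strap.

Request:
servo_tool --rows '[1,-0.005,0.033,0,0,1,-0.005,0.033,0,0,1,-0.014,0.033,0.028,0,1,-0.015,0,0.028,0,1,-0.015,0,0.028,0]'

```text
time: 4.28
position: [0.5082, 0.1902, 0.1654]
tool_rot: [0.713, 0.701, 0.002, 0.001]
ft_force: [-0.2, 1.2, -0.9]
grip_width: 0.0003
grip_force: 0.0
```

Request:
servo_tool --rows '[1,0,0,0,0,1,0,0,0,0]'

```text
time: 4.45
position: [0.5043, 0.1902, 0.1647]
tool_rot: [0.714, 0.701, -0.002, -0.001]
ft_force: [0.2, 0.9, 0.4]
grip_width: 0.0005
grip_force: 0.0
```

Run:
```python
from h import *
print(robot.get_obs()["position"])
c=robot.camera("side"); im=c["pixels"]
p=proj(c,[[.507,.0685,.14]])[0].astype(int);print(p)
s=im[p[1]-75:p[1]+75,p[0]-100:p[0]+100]
cv2.imwrite("pics/s3.png",cv2.resize(s,(800,600),interpolation=cv2.INTER_CUBIC)[:,:,::-1])
```

```text
[0.50432763 0.19023205 0.16467203]
[346 233]
```

View pics/s3.png

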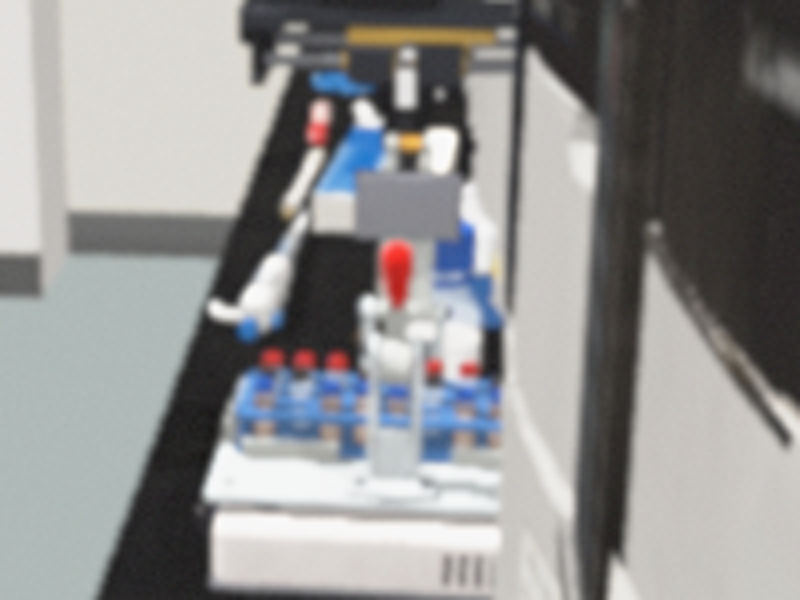

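The crop shows the finger (405,85) lined up behind the strap pad (408,205), with the red lever at (397,270) upright. I'll start pushing.

Request:
servo_tool --rows '[1,-0.01,0.003,0,0,1,-0.01,0,0,0,1,-0.007,0,0,0,1,-0.006,0,0,0,1,-0.006,0,0,0]'

```text
time: 4.92
position: [0.508, 0.1514, 0.1667]
tool_rot: [0.713, 0.701, 0.001, 0.0]
ft_force: [0.3, 1.6, 1.0]
grip_width: 0.0007
grip_force: 0.6
```

Request:
servo_tool --rows '[1,-0.005,0,0,0,1,-0.005,0,0,0,1,-0.006,0,0,0,1,-0.006,0,0,0,1,-0.006,0,0,0]'

```text
time: 5.33
position: [0.5071, 0.1235, 0.1657]
tool_rot: [0.713, 0.701, 0.0, -0.0]
ft_force: [-0.2, 1.5, -0.4]
grip_width: 0.0002
grip_force: 0.8
```

Run:
```python
from h import *
for n in ("side","top"):
    c=robot.camera(n)
    print(n,[(np.round(d["at"],3).tolist(),round(d["score"],2)) for d in robot.place_of(c,"strap_end")[:1]])
print(robot.get_obs()["position"])
```

```text
side [([0.506, 0.102, 0.206], 0.95)]
top [([0.506, 0.098, 0.206], 0.38)]
[0.50708935 0.12337206 0.1657341 ]
```

Request:
servo_tool --rows '[1,-0.0075,0,0.001,0,1,-0.008,0,0.003,0,1,-0.008,0,0.005,0,1,-0.0075,0,0.006,0,1,-0.0075,0,0.0065,0]'

```text
time: 5.95
position: [0.5066, 0.0844, 0.1438]
tool_rot: [0.713, 0.701, -0.0, 0.0]
ft_force: [0.4, -0.5, 1.0]
grip_width: 0.0002
grip_force: 0.5
```

Run:
```python
from h import *
for n in ("side","top"):
    c=robot.camera(n)
    print(n,[(np.round(d["at"],3).tolist(),round(d["score"],2)) for d in robot.place_of(c,"strap_end")[:1]])
o=robot.get_obs();print(o["position"],o["ft_force"])
```

```text
side [([0.507, 0.042, 0.161], 0.69)]
top [([0.504, 0.037, 0.16], 0.49)]
[0.50646048 0.08466331 0.14395126] [ 0.50781707 -0.48220728 -0.06491566]
```

Request:
servo_tool --rows '[1,-0.004,0,0.006,0,1,-0.004,0,0.0065,0,1,-0.0015,0,0.005,0,1,-0.001,0,0.004,0,1,-0.001,0,0.002,0]'

```text
time: 6.57
position: [0.5061, 0.0737, 0.1201]
tool_rot: [0.713, 0.701, -0.0, -0.0]
ft_force: [1.0, 0.8, 0.7]
grip_width: 0.0008
grip_force: 0.3
```

Request:
servo_tool --rows '[1,0,0,0.001,0]'

```text
time: 6.65
position: [0.5061, 0.0736, 0.1193]
tool_rot: [0.713, 0.701, -0.0, -0.0]
ft_force: [0.2, 0.2, 0.5]
grip_width: 0.0004
grip_force: 0.3
```

Request:
servo_tool --rows '[1,0,0,0.001,0,1,0,0,0,0]'

```text
time: 6.82
position: [0.5063, 0.0738, 0.1188]
tool_rot: [0.713, 0.701, -0.0, -0.0]
ft_force: [-0.3, 1.1, -0.1]
grip_width: 0.0003
grip_force: 0.0
```

Run:
```python
from h import *
for n in ("side","top"):
    c=robot.camera(n)
    print(n,[(np.round(d["at"],3).tolist(),round(d["score"],2)) for d in robot.place_of(c,"strap_end")[:1]])
o=robot.get_obs();print(o["position"],o["ft_force"])
```

```text
side [([0.507, 0.029, 0.117], 0.53)]
top [([0.509, 0.013, 0.132], 0.64)]
[0.50648277 0.07395763 0.11901894] [-0.40389756  0.14023623  0.23762314]
```

Request:
servo_tool --rows '[1,0,0,0.001,0,1,0,0,0,0]'

```text
time: 7.18
position: [0.5066, 0.0739, 0.1182]
tool_rot: [0.713, 0.701, 0.0, 0.0]
ft_force: [-1.0, -0.6, 1.8]
grip_width: 0.0
grip_force: 1.2
```

Request:
servo_tool --rows '[1,0,0,0.001,0,1,0,0,0,0]'

```text
time: 7.35
position: [0.5066, 0.0739, 0.1174]
tool_rot: [0.713, 0.701, 0.0, 0.0]
ft_force: [-1.5, 0.0, 5.5]
grip_width: 0.0006
grip_force: 2.5
```

Run:
```python
from h import *
f=[]
for n in ("side","top","side","wrist"):
    c=robot.camera(n)
    if n=="side": print(n,[(np.round(d["at"],3).tolist(),round(d["score"],2)) for d in robot.place_of(c,"strap_end")[:1]]); s=c
    o=robot.get_obs();f.append(o["ft_force"])
print(o["position"],np.mean(f,0))
im=s["pixels"][158:308,246:446]
cv2.imwrite("pics/s4.png",cv2.resize(im,(800,600),interpolation=cv2.INTER_CUBIC)[:,:,::-1])
```

```text
side [([0.504, 0.03, 0.115], 0.5)]
side [([0.506, 0.029, 0.116], 0.61)]
[0.5066171  0.07383849 0.11743864] [-0.43796526 -0.22217206  5.31245491]
```

View pics/s4.png

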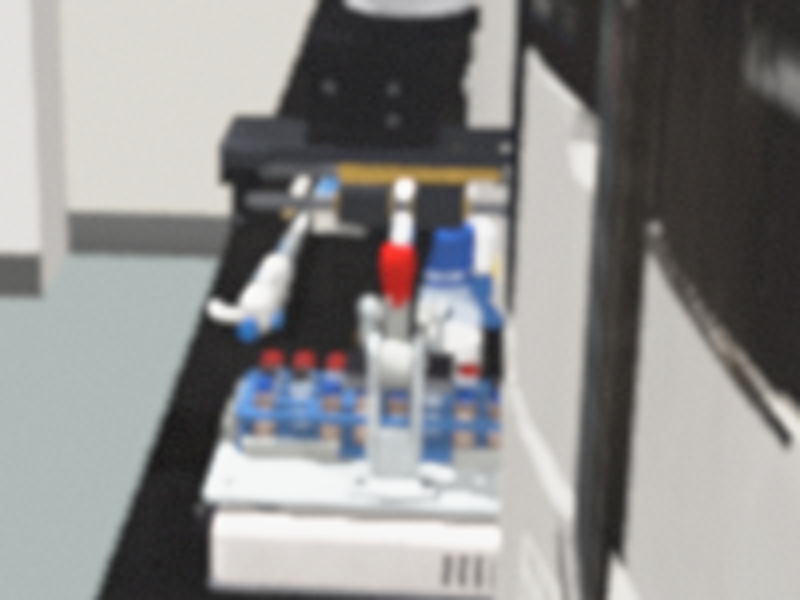

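The crop shows the strap down flat behind the lever, with the pad on the caps and a steady 5 N; the lever at (397,272) has not moved. I'll lift off, go to the rack side of the lever, and push it.

Request:
servo_tool --rows '[1,0,0,-0.03,0,1,0,0,-0.037,0,1,-0.015,-0.001,0,0,1,-0.015,0,0,0,1,0,0,0,0]'

```text
time: 8.07
position: [0.5055, 0.0422, 0.1846]
tool_rot: [0.713, 0.701, 0.0, 0.001]
ft_force: [0.4, 0.4, -0.3]
grip_width: 0.0004
grip_force: 0.0
```

Run:
```python
from h import *
for n in ("side","top"):
    c=robot.camera(n)
    for q in ("strap_end","lever_tip","rack"):
      print(n,q,[(np.round(d["at"],3).tolist(),round(d["score"],2)) for d in robot.place_of(c,q)[:1]])
o=robot.get_obs();print(o["position"],o["ft_force"])
```

```text
side strap_end [([0.506, 0.028, 0.117], 0.74)]
side lever_tip [([0.508, -0.004, 0.194], 0.62)]
side rack [([0.509, 0.065, 0.061], 0.92)]
top strap_end []
top lever_tip []
top rack []
[0.50471605 0.04437939 0.1835401 ] [ 0.28538782  0.28582628 -1.1269009 ]
```

Request:
servo_tool --rows '[1,-0.012,0.001,0,0,1,-0.011,0,0,0,1,-0.007,0,0.001,0,1,-0.007,0,0.002,0,1,-0.006,0,0.002,0]'

```text
time: 8.88
position: [0.5052, 0.0, 0.1787]
tool_rot: [0.713, 0.701, 0.0, -0.0]
ft_force: [0.1, 2.3, 0.2]
grip_width: 0.0002
grip_force: 0.8
```

Run:
```python
from h import *
for n in ("side","top"):
    c=robot.camera(n)
    for q in ("strap_end","lever_tip"):
      print(n,q,[(np.round(d["at"],3).tolist(),round(d["score"],2)) for d in robot.place_of(c,q)[:1]])
o=robot.get_obs();print(o["position"],o["ft_force"])
```

```text
side strap_end []
side lever_tip [([0.509, -0.024, 0.182], 0.71)]
top strap_end [([0.507, 0.027, 0.121], 0.76)]
top lever_tip []
[0.50522088 0.00070891 0.17896557] [-0.12350574 -0.52833644  0.45939541]
```

Request:
servo_tool --rows '[1,-0.0075,0,0.004,0,1,-0.007,0,0.006,0,1,-0.0045,0,0.005,0,1,-0.004,0,0.005,0,1,-0.0035,0,0.005,0]'

```text
time: 9.6
position: [0.5047, -0.0261, 0.1533]
tool_rot: [0.713, 0.701, -0.0, -0.0]
ft_force: [-0.3, 2.1, 2.5]
grip_width: 0.0007
grip_force: 1.1
```

Request:
servo_tool --rows '[1,-0.003,0,0.005,0,1,-0.002,0,0.005,0,1,-0.001,0,0.003,0]'

```text
time: 9.85
position: [0.5046, -0.0322, 0.1402]
tool_rot: [0.713, 0.701, -0.0, -0.0]
ft_force: [0.5, 1.2, 2.3]
grip_width: 0.0005
grip_force: 0.9
```

Run:
```python
from h import *
for n in ("side","top"):
    c=robot.camera(n)
    for q in ("strap_end","lever_tip"):
      print(n,q,[(np.round(d["at"],3).tolist(),round(d["score"],2)) for d in robot.place_of(c,q)[:1]])
o=robot.get_obs();print(o["position"],o["ft_force"])
```

```text
side strap_end [([0.502, 0.028, 0.114], 0.68)]
side lever_tip [([0.51, -0.05, 0.13], 0.54)]
top strap_end [([0.526, 0.308, 0.002], 0.26)]
top lever_tip []
[ 0.50469868 -0.03177226  0.14095408] [-0.22268248 -0.13722876  0.01544142]
```

Request:
servo_tool --rows '[1,0,0,0.002,0,1,0,0,0.002,0,1,0,0,0.001,0]'

```text
time: 10.4
position: [0.505, -0.032, 0.136]
tool_rot: [0.713, 0.701, -0.0, 0.001]
ft_force: [0.3, -1.8, 2.9]
grip_width: 0.0004
grip_force: 1.1
```

Request:
servo_tool --rows '[1,0,0,0.001,0,1,0,0,0,0]'

```text
time: 10.57
position: [0.5049, -0.0319, 0.1349]
tool_rot: [0.713, 0.701, 0.0, 0.0]
ft_force: [0.4, -1.6, 1.1]
grip_width: 0.0005
grip_force: 0.7
```

Request:
servo_tool --rows '[1,0,0,0.001,0,1,0,0,0,0]'

```text
time: 10.73
position: [0.5049, -0.0318, 0.1339]
tool_rot: [0.713, 0.701, 0.0, 0.0]
ft_force: [0.4, -1.3, 1.1]
grip_width: 0.0004
grip_force: 0.9
```

Request:
servo_tool --rows '[1,0,0,0.001,0,1,0,0,0,0]'

```text
time: 10.9
position: [0.505, -0.0318, 0.1329]
tool_rot: [0.713, 0.701, 0.0, 0.0]
ft_force: [-0.4, -1.8, 2.9]
grip_width: 0.0005
grip_force: 1.3
```

Request:
servo_tool --rows '[1,0,0,0.001,0,1,0,0,0,0]'

```text
time: 11.07
position: [0.505, -0.0318, 0.1325]
tool_rot: [0.713, 0.701, 0.0, 0.0]
ft_force: [-0.5, -2.2, 7.6]
grip_width: 0.0002
grip_force: 3.4
```

Request:
servo_tool --rows '[1,0,0,0.001,0,1,0,0,0,0]'

```text
time: 11.23
position: [0.5051, -0.0318, 0.1321]
tool_rot: [0.713, 0.701, 0.0, 0.001]
ft_force: [-2.0, -2.7, 12.5]
grip_width: 0.0008
grip_force: 5.9
```

Run:
```python
from h import *
f=[]
for n in ("side","top","side","side"):
    c=robot.camera(n)
    print(n,[(np.round(d["at"],3).tolist(),round(d["score"],2)) for d in robot.place_of(c,"lever_tip")[:1]])
    o=robot.get_obs();f.append(o["ft_force"])
print(o["position"],np.mean(f,0))
```

```text
side [([0.507, -0.047, 0.115], 0.61)]
top []
side [([0.508, -0.049, 0.117], 0.61)]
side [([0.507, -0.048, 0.119], 0.49)]
[ 0.50507641 -0.03183798  0.13213194] [-1.37242671 -1.45596513 10.93003904]
```

The stiff stop came at the expected height, so the lever is home. I'll retract upward and towards the robot.

Request:
servo_tool --rows '[1,0,0,-0.02,0,1,0,0,-0.035,0,1,0,0,-0.04,0,1,0,0,-0.04,0,1,0.0,-0.03,-0.02,0]'

```text
time: 12.05
position: [0.4812, -0.0323, 0.2906]
tool_rot: [0.713, 0.701, 0.004, 0.005]
ft_force: [0.2, 0.3, 2.0]
grip_width: 0.0003
grip_force: 0.0
```

Request:
servo_tool --rows '[1,0,-0.03,0,0,1,0,-0.03,0,0,1,0,-0.02,0,0,1,0,0,0,0,1,0,0,0,0]'

```text
time: 12.47
position: [0.3937, -0.0292, 0.2858]
tool_rot: [0.713, 0.701, 0.0, -0.0]
ft_force: [1.0, -1.2, -0.2]
grip_width: 0.0002
grip_force: 0.0
```

Run:
```python
from h import *
for n in ("side","top"):
    c=robot.camera(n)
    for q in ("strap_end","lever_tip","rack","bottle_blue","bottle_brown","beaker"):
      print(n,q,[(np.round(d["at"],3).tolist(),round(d["score"],2)) for d in robot.place_of(c,q)[:1]])
    if n=="side": s=c["pixels"][158:308,246:446]
    else: t=c["pixels"][150:300,200:400]
o=robot.get_obs();print(o["position"],o["ft_force"])
im=np.hstack([s,t]);cv2.imwrite("pics/f.png",cv2.resize(im,(800,300),interpolation=cv2.INTER_CUBIC)[:,:,::-1])
```

```text
side strap_end [([0.506, 0.028, 0.114], 0.54)]
side lever_tip [([0.507, -0.049, 0.119], 0.57)]
side rack [([0.51, 0.065, 0.061], 0.95)]
side bottle_blue [([0.529, 0.305, -0.0], 0.84)]
side bottle_brown [([0.472, -0.269, 0.001], 0.83)]
side beaker [([0.36, -0.21, 0.001], 0.63)]
top strap_end [([0.503, 0.026, 0.116], 0.84)]
top lever_tip []
top rack [([0.509, 0.069, 0.059], 0.91)]
top bottle_blue [([0.53, 0.303, 0.002], 0.65)]
top bottle_brown [([0.475, -0.267, 0.002], 0.56)]
top beaker [([0.364, -0.211, 0.0], 0.71)]
[ 0.39474    -0.0298263   0.28587744] [ 0.5676933  -0.13600837  0.26292584]
```

View pics/f.png

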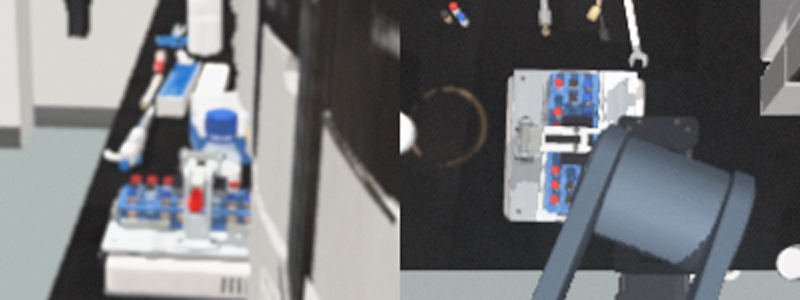

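The left half shows the lever down, with its red end at (197,200). The right half shows the strap across the rack at (565,138). The rack and bystanders have not moved, and the arm is clear.

```bash
python3 -c "
from rig import robot
print(robot.hand_in())"
```

```text
the job is handed in; nothing more can be done
None
```

The rack is clamped: the strap's pad is down on the vial caps and the cam lever is home against its stop. The rack, bottles and beaker read as unmoved, the arm finished clear of everything, and the job is handed in.

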